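# Tension the saw blade and lay the straightedge flush along it

### The job

Get the bench sample saw ready for a blade check: first turn its black tension knob until the red pointer stands in the green band of the scale. Then lay the steel straightedge flat on the saw's bed, on the open side of the blade (the side away from the pointer scale), about midway along the blade and with its long edge flush against the blade over its whole length, and let go. Do not shift the beaker, jar, petri dish and vial that stand nearby.

Things in the scene. Friction and masses are not known exactly. Their poses are not given: they have to be found in the camera images.
- saw: bench saw, fixed: a grey plate 185 x 330 x 10 mm, its top (the bed) 10 mm above the worktop, with an upright dark steel blade. Origin on the worktop under the middle of the blade's front face; x points from the open side of the bed through the blade to the pointer scale, y along the blade, z up. The plate spans x -87 to 98, y -155 to 175 mm; the bed at x -87 to 0, y -155 to 100 mm is clear
- blade_face (a point): the middle of the blade's front face at bed level, 10 mm above the worktop; axes as the saw's, so -x is this face's outward normal. The blade: 3 mm thick (x 0 to 3), 224 mm long (y -112 to 112), its teeth up to 17 mm above the bed. Blue clamp posts behind it (x 3 to 25 mm, at y -103 and 103 mm) stand 20 mm above the bed
- tension_knob_grip (a point): grip point of the tension knob, on its upright axis, 47 mm above the worktop (x 10, y 137 mm of the saw). Its black grip bar, 42 mm long, 14 mm wide, has its top 54 mm above the worktop; below the bar a disc of radius 22 mm, top 24 mm above the worktop, and a round base of radius 34 mm. The point's x axis lies along the bar and turns with it; z up
- tension_knob (a joint): angle of the tension knob, 0 to 2.2 rad; grows as the knob is turned clockwise seen from above. It has friction (0.05 N m), stays where it is left, and drives the pointer
- tension_arm (a joint): angle of the red sprung pointer, 0 to 1.1 rad: always half the knob's angle. The green band spans 0.63 to 0.77, its middle is at 0.70 (knob at 1.40)
- pointer_tip (a point): the tip of the red pointer, 62 mm from its pivot, about 15 mm above the worktop; the pointer lies flat over a white scale behind the blade, and its tip swings away from the blade as the knob is turned clockwise
- green_mark (a point): the middle of the green band on the white scale, at the pointer tip's radius; the band is 9 mm wide along the arc
- straightedge: loose straightedge, about 0.35 kg: a steel bar 44 x 150 x 8 mm with a black grip ridge along its middle, 14 mm wide (x), 70 mm long (y), its top 39 mm above the bar's underside. Origin at the centre of the underside; y along its length, x across, z up. The two long edges (x -22 and 22 mm) are alike; either may go against the blade
- straightedge_end_a (a point): the middle of the straightedge's one end (its y = +75 mm), on the underside
- straightedge_end_b (a point): the middle of the straightedge's other end (its y = -75 mm), on the underside
- beaker: clear plastic beaker, 75 mm wide, 88 mm high, behind the saw; origin at the centre of its underside; leave alone
- jar: sample jar with a green lid, 63 mm wide, 67 mm high, at the back; origin at the centre of its underside; leave alone
- petri: clear petri dish, 68 mm wide, 18 mm high, left of the saw; origin at the centre of its underside; leave alone
- vial: small vial with a red cap, 25 mm wide, 54 mm high, left of the saw; origin at the centre of its underside; leave alone
Mind the look-alikes: they are no part of the job. Leave any yellow look-alike of the straightedge alone.

How it is judged:
By the outcome, as a careful person would: the job done as asked, in the order asked, and still so for the second after the job is handed in, with the robot touching nothing.
It also fails if it takes over 51 s, if anything falls off the work surface, if the arm or the gripper's body presses on something with over 40 N, if the wrist force passes 120 N, or if a joint passes its speed limit or range.

### The arm

A 7-joint arm with a two-finger parallel gripper is mounted at the origin on a cart in front of the work surface, level with it; the furniture and walls round the work are solid. World frame = base frame: x ahead of the robot, y to its left, z up, the work surface at z = 0. Lengths are in m, angles in rad, forces in N, time in s.
With the tool pointing down it reaches from about 0.425 to 0.875 m from the base axis. Payload 4.7 kg.
Tool frame: the origin (TCP) lies midway between the tips of the shut fingers; the grasp point (between the pads) lies 19 mm behind it (ctrl.grip_point_offset is the distance from the TCP to the grasp point, in m); z points along the fingers, y is the line along which they close (so a half turn about z gives the same grasp; the last joint's range is limited). The gripper opens to 87 mm and grips with 3 to 60 N. Pads are 19 mm wide; open, the fingers measure 117 mm over their backs; the gripper's body (75 mm by 190 mm) begins 51 mm behind the grasp point.
Start: joints at [-1.234, 0.321, -0.07, 1.45, 0.023, 1.371, -0.057], TCP at [0.206, 0.616, 0.223] pointing down, gripper open.
Joint ranges: [-2.86, 2.86], [-0.3, 2.09], [-1.38, 1.24], [0.06, 2.45], [-1.56, 4.7], [0.09, 2.05], [-2.69, 2.69]. Speed limits (rad/s): [2.57, 2.57, 3.14, 3.14, 3.14, 3.14, 3.14].

### API

Orientations are given as a rotation vector (axis times angle).
In Python, from bench import ctrl gives the robot as it stands.
- The arm moves only by the tool move_arm, never from a script. Its argument "increments" is text: rows parted by semicolons, each of 7 numbers parted by spaces: the shift along the world's x, y, z in mm, then the turn, a rotation vector about the world's x, y, z in degrees, then the closure in counts, from 0 (fully open) to 255 (shut). A call has exactly 8 rows; each row shifts and turns the commanded pose from where the row before left it; what a row does not reach is not made up. A row lasts 1/12 s, in which the tool goes at most 41.7 mm and 7.16 degrees, less where a joint would pass 70% of its speed; a pose out of reach is approached as far as the arm can. A call with a gripper value outside its range is refused whole. The fingers move at their own pace and stop on an object; "grip_force" is the grip in N (left out, the last holds). Time passes only in rows, so rows that do not move let the fingers close, or fill a call up. It gives the time, the measured TCP pose, the force, the opening and the grip force at its end, in the units of the state.
- ctrl.get_state(): the state, without advancing time (a new reading comes with each control period).
- ctrl.get_image(name): name is "scene" or "top" or "wrist"; returns a dict with "frame" (480x640x3 uint8, red, green, blue), "depth" (480x640 float32, m along the optical axis (not along the pixel's ray), 0 where there is no reading), "fx", "fy", "cx", "cy" (pixels), "k1" (the pictures are not rectified: a ray, as slopes to the right and down, at radius r is drawn at 1 + k1 r^2 times it, then the intrinsics apply), "position" and "orientation" of the camera in the world. Camera axes: x right, y down, z forward; pixel columns grow to the right and rows downward; lengths in m; the calibration is good to about 2 mm. A picture is of the moment at which its call begins.
- ctrl.close_job(): hands the job in; it is judged then, once.
Trained networks look in a picture, given as the dict that the camera call returned (one of the last four; its "shot" number tells which), for a name from the list of things; names that differ only in an ending like _2 or _b are one class to them, and where a whole thing is asked for, a point or a joint stands for the part that bears it (a point fixed in the world has none). Each returns a list of dicts, best first, with "score" (0 to 1); they miss things now and then, are a little off and sometimes report something else, mostly with a low value. They report only what shows in the picture. A call takes as long as a camera call. They do not tell look-alikes from the thing itself.
- ctrl.find_in(target, picture): "centre" ([x, y, z] in m, in world coordinates, good to about 4 mm: the middle of the surface that is visible of it).
- ctrl.silhouettes(target, picture): "region" (480x640 bool, what is visible of it).
The state is a dict: "time": time; "joint_positions": joint angles; "qd": joint speeds; "joint_torque": joint torques, N m; "position": TCP position; "tool_rot": TCP orientation; "ft_force": force on the tool from outside, world axes, zero at the start; "torque": the same for the moment, N m; "grip_width": opening from 0.0 (shut) to 1.0 (fully open); "grip_force": force on a finger pad.
Only numpy, scipy, OpenCV 4.12 (cv2) and the standard library are available. Lean on these libraries where they do the work, as an engineer would, in place of code of your own. Each camera call takes 0.05 s, during which the arm holds its last target. There are 200 camera calls.

## Working session

There is one attempt and no reset: what is moved stays moved. The work goes in short steps, Python scripts to look and compute and a tool call to move; the robot and the scene stay as the last step left them, time stands still between calls to the robot, and variables do not carry over. Pictures are saved under pics/ and viewed, at most 10 in all, crops included, and the job is handed in when it is done.

Besides the shell and the picture viewer there is one more tool, called after ">>>" as name(argument=value, ...), one argument or row to a line, values as JSON. move_arm: Moves the arm, as the interface text tells. Its arguments: {"type":"object","properties":{"increments":{"type":"string"},"grip_force":{"type":"number"}},"required":["increments"]}

```bash
mkdir -p pics
cat > h.py <<'E'
import numpy as np, cv2
from scipy.spatial.transform import Rotation as R
from bench import ctrl
def Rc(p):
    o=np.array(p["orientation"],float)
    return o if o.shape==(3,3) else R.from_rotvec(o).as_matrix()
def px2w(p,u,v,z=None,d=None):
    pt=np.array([[[u,v]]],float)
    K=np.array([[p["fx"],0,p["cx"]],[0,p["fy"],p["cy"]],[0,0,1]])
    x,y=cv2.undistortPoints(pt,K,np.array([p["k1"],0,0,0,0.]))[0,0]
    r=Rc(p)@[x,y,1]; o=np.array(p["position"])
    if z is not None: return o+r*(z-o[2])/r[2]
    return o+r*(d if d else p["depth"][int(v),int(u)])
def cloud(p,mask):
    v,u=np.nonzero(mask&(p["depth"]>0))
    K=np.array([[p["fx"],0,p["cx"]],[0,p["fy"],p["cy"]],[0,0,1]])
    xy=cv2.undistortPoints(np.stack([u,v],1)[:,None].astype(float),K,np.array([p["k1"],0,0,0,0.]))[:,0]
    c=np.c_[xy,np.ones(len(xy))]*p["depth"][v,u][:,None]
    return c@Rc(p).T+p["position"]
def w2px(p,X):
    c=Rc(p).T@(np.array(X)-p["position"]); a=c[:2]/c[2]; a=a*(1+p["k1"]*(a@a))
    return a*[p["fx"],p["fy"]]+[p["cx"],p["cy"]]
def save(n,f): cv2.imwrite("pics/"+n,cv2.cvtColor(f,cv2.COLOR_RGB2BGR))
E
python3 - <<'E'
from h import *
np.set_printoptions(precision=4,suppress=True)
for n in ["top","scene"]:
    p=ctrl.get_image(n); save(n+"0.png",p["frame"])
    print(n,p["position"],p["orientation"],p["fx"])
    for t in ["saw","blade_face","tension_knob_grip","pointer_tip","green_mark","straightedge","straightedge_end_a","beaker","jar","petri","vial"]:
        print(t,[(np.round(d["centre"],3),round(d["score"],2),w2px(p,d["centre"]).astype(int)) for d in ctrl.find_in(t,p)[:3]])
print(ctrl.get_state(),ctrl.grip_point_offset)
E
```

```text
top [0.5001 0.1165 0.9555] [-2.2054  2.1402 -0.1424] 437.3951786420521
saw [(array([ 0.54 , -0.086,  0.01 ]), 0.87, array([403, 276]))]
blade_face [(array([ 0.54 , -0.086,  0.013]), 0.6, array([403, 276]))]
tension_knob_grip [(array([0.547, 0.041, 0.02 ]), 0.73, array([345, 271]))]
pointer_tip [(array([ 0.575, -0.039,  0.018]), 0.44, array([382, 259]))]
green_mark [(array([ 0.537, -0.087,  0.012]), 0.76, array([404, 277]))]
straightedge [(array([0.491, 0.237, 0.01 ]), 0.91, array([253, 294])), (array([0.405, 0.422, 0.008]), 0.6, array([165, 331]))]
straightedge_end_a [(array([0.403, 0.421, 0.005]), 0.92, array([166, 332])), (array([0.485, 0.239, 0.009]), 0.73, array([252, 297]))]
beaker [(array([ 0.784, -0.204,  0.043]), 0.66, array([460, 164]))]
jar [(array([0.759, 0.108, 0.069]), 0.82, array([317, 166])), (array([0.613, 0.312, 0.052]), 0.7, array([217, 234])), (array([ 0.538, -0.085,  0.008]), 0.49, array([402, 276]))]
petri [(array([0.632, 0.232, 0.001]), 0.67, array([259, 230])), (array([ 0.572, -0.039,  0.017]), 0.6, array([382, 260]))]
vial [(array([0.612, 0.312, 0.053]), 0.68,
[... 861 characters left out ...]
1, 0.121, 0.043]), 0.78, array([277, 216]))]
petri [(array([0.638, 0.225, 0.007]), 0.63, array([258, 261]))]
vial [(array([0.604, 0.317, 0.032]), 0.79, array([220, 270]))]
{'time': 1.2, 'joint_positions': array([-1.2339,  0.321 , -0.0701,  1.4505,  0.0226,  1.3708, -0.0569]), 'qd': array([-0.0001, -0.0017,  0.0016,  0.0002,  0.0016,  0.0008,  0.0002]), 'joint_torque': array([ -0.0008, -49.1111,  -0.4037, -31.2765,  -0.0637,   0.034 ,
         0.    ]), 'position': array([0.2062, 0.6164, 0.2226]), 'tool_rot': array([0.5048, 3.1007, 0.0001]), 'ft_force': array([-0.1377,  0.7072, -0.3894]), 'torque': array([ 0.0512,  0.0021, -0.0425]), 'grip_force': 0.0, 'grip_width': 1.0002418238259432} 0.0187
```

View pics/top0.png

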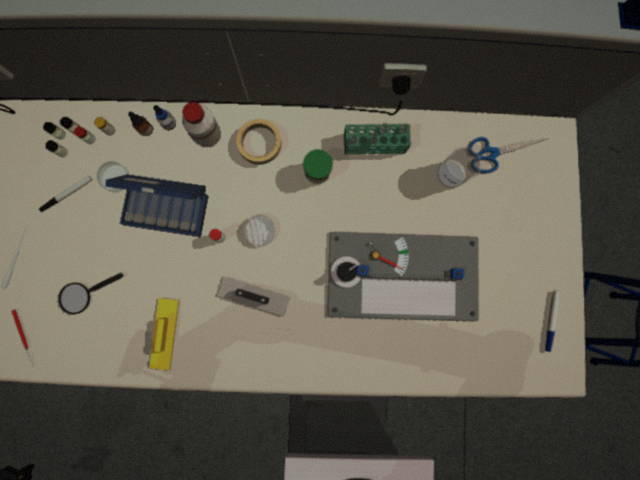

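View pics/scene0.png

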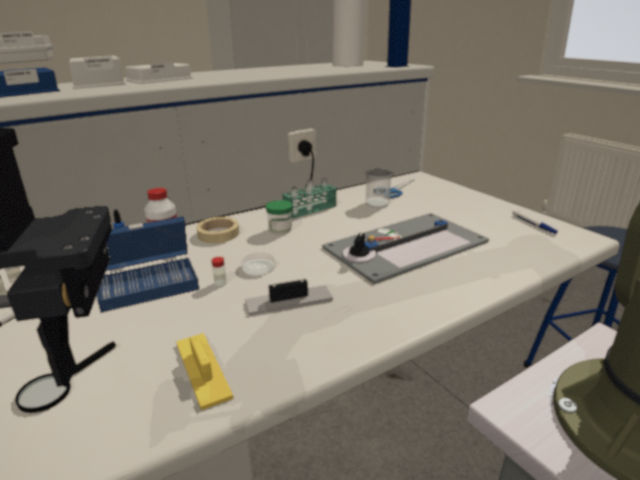

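Top view: the grey bar with a black ridge is at (253,295), the yellow one at (163,335). The grey steel bar fits the description; yellow is the look-alike. The saw is around (403,276), with its knob at (347,271), pointer at (385,262), green band near (403,252), and the open bed towards the robot. I'll confirm with one crop and measure the poses.

Run:
```python
from h import *
np.set_printoptions(precision=4,suppress=True)
p=ctrl.get_image("top"); f=p["frame"]
save("crop1.png",cv2.resize(f[220:335,205:490],None,fx=2.8,fy=2.8,interpolation=cv2.INTER_CUBIC))
for t in ["saw","straightedge","tension_knob"]:
    for d in ctrl.silhouettes(t,p)[:2]:
        m=d["region"].astype(np.uint8)
        c=max(cv2.findContours(m,0,2)[0],key=cv2.contourArea)
        b=cv2.boxPoints(cv2.minAreaRect(c))
        print(t,d["score"],m.sum(),cv2.minAreaRect(c))
        z={"saw":.01,"straightedge":.008,"tension_knob":.05}[t]
        print(np.array([px2w(p,*q,z=z)[:2] for q in b]))
        C=cloud(p,d["region"]); print("med",np.median(C,0))
```

```text
saw 0.55 12757 ((403.3194580078125, 275.62872314453125), (151.4637451171875, 86.31344604492188), 1.3859177827835083)
[[ 0.448   0.0786]
 [ 0.6344  0.0791]
 [ 0.6372 -0.2573]
 [ 0.4477 -0.251 ]]
med [ 0.5389 -0.084   0.0113]
straightedge 0.9 1341 ((253.05001831054688, 296.3500061035156), (68.62141418457031, 20.87103271484375), 18.43494987487793)
[[0.4867 0.315 ]
 [0.5296 0.3029]
 [0.4874 0.1607]
 [0.4448 0.1733]]
med [0.4878 0.2372 0.009 ]
straightedge 0.78 1511 ((163.86639404296875, 333.62786865234375), (22.16983413696289, 71.76409149169922), 8.392925262451172)
[[0.3288 0.4564]
 [0.48   0.4428]
 [0.4747 0.3947]
 [0.3239 0.4089]]
med [0.4043 0.4219 0.009 ]
tension_knob 0.55 337 ((346.0, 271.5), (19.0, 20.0), 90.0)
[[0.5636 0.0637]
 [0.5648 0.0221]
 [0.5254 0.0213]
 [0.5242 0.0627]]
med [0.5452 0.0421 0.0266]
tension_knob 0.37 1335 ((252.73863220214844, 295.84765625), (68.97650909423828, 20.078516006469727), 17.969139099121094)
[[0.4886 0.307 ]
 [0.5281 0.2962]
 [0.4887 0.1593]
 [0.4494 0.1706]]
med [0.4884 0.2367 0.009 ]
```

View pics/crop1.png

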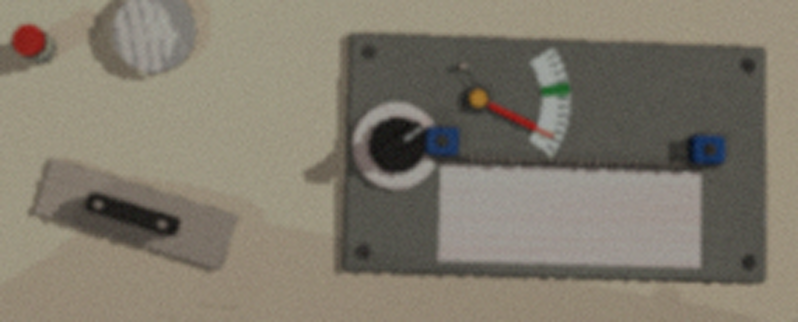

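The crop confirms it: the grey steel bar with the black ridge is at the lower left. The pointer sits about 33° short of the green band, so the knob needs about 1.1–1.2 rad clockwise. Next I'll move above the saw for a close wrist view.

>>> move_arm(
  increments="10 -17 0 0 0 0 0;20 -34 0 0 0 0 0;20 -34 0 0 0 0 0;20 -34 5 0 0 0 0;20 -34 5 0 0 0 0;20 -34 5 0 0 0 0;20 -34 5 0 0 0 0;20 -34 5 0 0 0 0",
)

```text
time: 2.07
position: [0.357, 0.3596, 0.2481]
tool_rot: [0.505, 3.1, 0.001]
ft_force: [0.7, 0.3, 0.0]
grip_width: 0.995
grip_force: 0.0
```

>>> move_arm(
  increments="20 -34 5 0 0 0 0;20 -34 5 0 0 0 0;20 -34 5 0 0 0 0;20 -34 5 0 0 0 0;20 -34 5 0 0 0 0;20 -34 5 0 0 0 0;20 -34 5 0 0 0 0;10 -17 0 0 0 0 0",
)

```text
time: 2.73
position: [0.5087, 0.1008, 0.2842]
tool_rot: [0.514, 3.095, -0.001]
ft_force: [0.9, -0.4, 0.4]
grip_width: 0.999
grip_force: 0.0
```

Run:
```python
from h import *
np.set_printoptions(precision=4,suppress=True)
s=ctrl.get_state(); print(s["time"],s["position"],s["tool_rot"],s["joint_positions"])
p=ctrl.get_image("wrist"); save("w1.png",p["frame"]); np.save("w1.npy",p,allow_pickle=True)
print(p["position"],Rc(p),p["fx"])
for t in ["saw","blade_face","tension_knob_grip","pointer_tip","green_mark"]:
    print(t,[(np.round(d["centre"],4),round(d["score"],2),w2px(p,d["centre"]).astype(int)) for d in ctrl.find_in(t,p)[:3]])
```

```text
2.7333 [0.5087 0.1008 0.2842] [ 0.5141  3.0955 -0.0006] [-0.6601  0.0034  0.4156  1.6936  0.0005  1.4416  0.9971]
[0.4376 0.1249 0.4462] [[ 0.3223  0.9111  0.2571]
 [ 0.9466 -0.3103 -0.0871]
 [ 0.0004  0.2714 -0.9625]] 420.37865875588267
saw []
blade_face [(array([ 0.5107, -0.0355,  0.0121]), 0.72, array([200, 236]))]
tension_knob_grip [(array([0.5395, 0.0429, 0.0244]), 0.65, array([277, 241]))]
pointer_tip [(array([ 0.5762, -0.0164,  0.02  ]), 0.54, array([238, 288]))]
green_mark [(array([ 0.5146, -0.0363,  0.0085]), 0.6, array([202, 239])), (array([0.4837, 0.2379, 0.0066]), 0.46, array([439, 128]))]
```

View pics/w1.png

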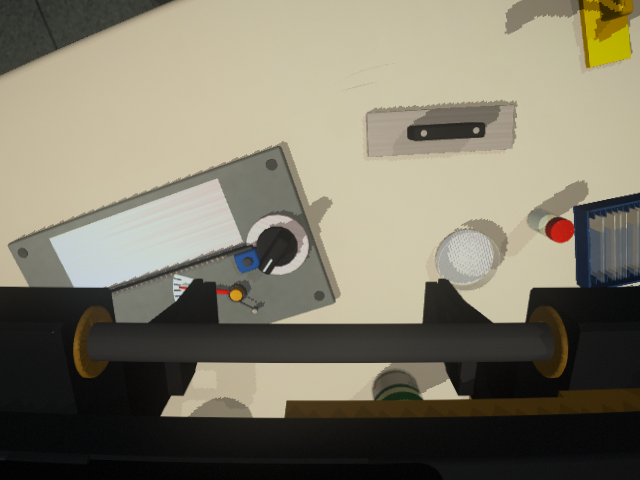

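The wrist view shows the knob bar running from about (264,271) to (290,232), the plate corners at (283,145), (11,243) and (337,298), and the straightedge at (440,129). I'll fit these from depth.

Run:
```python
from h import *
np.set_printoptions(precision=4,suppress=True)
p=np.load("w1.npy",allow_pickle=True).item()
m=np.zeros((480,640),bool); m[190:300,240:315]=1
C=cloud(p,m)
K=C[(C[:,2]>.042)&(C[:,2]<.065)&(np.hypot(C[:,0]-.545,C[:,1]-.04)<.04)]
def rect(K):
    (c,(w,h),a)=cv2.minAreaRect((K[:,:2]*1000).astype(np.float32)); return c,(w,h),a
print("bar",len(K),K.mean(0),np.percentile(K[:,2],[5,50,95]),rect(K))
w,V=np.linalg.eigh(np.cov(K[:,:2].T)); print(np.sqrt(w)*1e3,V[:,1],np.degrees(np.arctan2(V[1,1],V[0,1])))
a=px2w(p,264,271,z=.054);b=px2w(p,290,232,z=.054);print("mark",a,b,np.degrees(np.arctan2(*(b-a)[1::-1])))
print("corners",[px2w(p,u,v,z=.01)[:2] for u,v in [(283,146),(11,243),(335,298)]])
# ridge
m[:]=0; m[90:165,360:520]=1; C=cloud(p,m)
K=C[(C[:,2]>.028)&(C[:,2]<.05)]; print("ridge",len(K),K.mean(0),np.percentile(K[:,2],[5,95]),rect(K))
K=C[(C[:,2]>.0045)&(C[:,2]<.05)]; print("bar",len(K),rect(K))
# blade
m[:]=0; m[240:300,110:240]=1; C=cloud(p,m)
K=C[(C[:,2]>.018)&(C[:,2]<.03)&(abs(C[:,0]-.537)<.02)];print("blade",len(K),rect(K))
# edges of plate by depth
m[:]=0; m[130:300,0:345]=1; C=cloud(p,m)
K=C[(C[:,2]>.006)&(C[:,2]<.013)]
for y in np.arange(-.2,.07,.03):
    q=K[abs(K[:,1]-y)<.004]; print(round(y,3),len(q) and q[:,0].min(),end=' | ')
for x in np.arange(.46,.62,.03):
    q=K[abs(K[:,0]-x)<.004]; print(round(x,3),len(q) and q[:,1].max(),end=' / ')
```

```text
bar 613 [0.5434 0.0413 0.053 ] [0.0472 0.0535 0.0551] ((544.8095703125, 40.07581329345703), (14.084113121032715, 41.93054962158203), 37.38916778564453)
[ 4.0687 12.2819] [-0.6108  0.7918] 127.64989611315677
mark [0.5563 0.0257 0.054 ] [0.527  0.0638 0.054 ] 127.5820188485965
corners [array([0.4494, 0.081 ]), array([ 0.4476, -0.2442]), array([0.6255, 0.0787])]
ridge 1114 [0.4857 0.2369 0.0386] [0.036  0.0403] ((486.2613830566406, 237.52706909179688), (70.20697784423828, 14.339766502380371), 75.39540100097656)
bar 6392 ((486.3189392089844, 237.6732177734375), (150.94923400878906, 44.91315841674805), 75.31643676757812)
blade 620 ((543.3673706054688, -76.65283203125), (154.93032836914062, 22.305282592773438), 88.07030487060547)
-0.2 0.4464408718164844 | -0.17 0.4463879654639623 | -0.14 0.4465309347214147 | -0.11 0.4466009862753057 | -0.08 0.4467585442521872 | -0.05 0.4466412155233842 | -0.02 0.44695827700634716 | 0.01 0.44690619528931974 | 0.04 0.44714392092658745 | 0.07 0.44736943047355826 | 0.46 0.07821027471250111 / 0.49 0.07814593224681793 / 0.52 0.07792475564479365 / 0.55 0.07791371494506547 / 0.58 0.07788024751637213 / 0.61 0.07770260613146887 /
```

```bash
cat > ptr.py <<'E'
from h import *
def ptr(f,p):
    f=f.astype(int)
    r=(f[...,0]-f[...,1:].max(2)); r[:, :360]=0; r[:,420:]=0; r[:230]=0; r[285:]=0
    g=(f[...,1]-f[...,[0,2]].max(2)); g[:, :390]=0; g[:,420:]=0; g[:230]=0; g[280:]=0
    o=(f[...,0]>110)&(f[...,2]<f[...,0]*.5)&(f[...,1]>f[...,0]*.45); o[:,:368]=0;o[:,385:]=0;o[:245]=0;o[265:]=0
    def W(w,z,t):
        v,u=np.nonzero(w>t); P=np.array([px2w(p,a+0.,b+0.,z=z)[:2] for a,b in zip(u,v)]); return P,w[v,u]
    G,gw=W(g,.013,15); Rr,rw=W(r,.016,45); O,_=W(o.astype(int),.018,0)
    pv=O.mean(0); G=G[:]; gm=np.average(G,axis=0,weights=gw)
    k=np.hypot(*(Rr-pv).T)>.018; k&=np.hypot(*(Rr-pv).T)<.07
    c=np.average(Rr[k],axis=0,weights=rw[k])
    d=c-pv; e=gm-pv
    # direction by line fit too
    l=cv2.fitLine((Rr[k]*1000).astype(np.float32),2,0,.01,.01).ravel()
    a=np.arctan2(d[1],d[0]); b=np.arctan2(e[1],e[0])
    l=l*np.sign(l[0]*d[0]*1+l[1]*d[1])
    print("pivot",pv,"green",gm,np.hypot(*e),len(G),"red",c,len(O),k.sum(),"ang ptr",a,"fit",np.arctan2(l[1],l[0]),"green",b,"need",b-a, "=> knob", 2*(b-a))
E
python3 - <<'E'
from ptr import *
p=ctrl.get_image("top")
ptr(cv2.imread("pics/top0.png")[...,::-1],p)
E
```

```text
pivot [ 0.58371787 -0.02404172] green [ 0.5930083  -0.08459268] 0.06125953264233098 55 red [ 0.56882506 -0.05550588] 31 46 ang ptr -2.0128779999253616 fit -2.009554171347803 green -1.4185520576856303 need 0.5943259422397313 => knob 1.1886518844794627
```

>>> move_arm(
  increments="7 -12 -15 0 0 -4 100;7 -12 -30 0 0 -6.5 100;7 -12 -30 0 0 -6.5 100;7 -12 -30 0 0 -6.5 100;7 -12 -30 0 0 -6 100;1 -1 -25 0 0 -4 100;0 0 0 0 0 0 100;0 0 0 0 0 0 100",
)

```text
time: 3.75
position: [0.5409, 0.0467, 0.1217]
tool_rot: [-1.37, -2.824, 0.003]
ft_force: [-0.0, 1.0, 0.0]
grip_width: 0.612
grip_force: 0.0
```

```bash
cat > st.py <<'E'
from h import *
np.set_printoptions(precision=4,suppress=True)
s=ctrl.get_state(); Q=R.from_rotvec(s["tool_rot"]).as_matrix()
print(s["time"],s["position"],"yaw_y",np.degrees(np.arctan2(Q[1,1],Q[0,1])),"z",Q[:,2],"q",s["joint_positions"],s["grip_width"],s["grip_force"],s["ft_force"])
E
python3 st.py
```

```text
3.75 [0.5409 0.0467 0.1217] yaw_y 38.23466581296141 z [-0.0031 -0.0004 -1.    ] q [-0.584   0.1796  0.4968  1.858  -0.0941  1.1301  0.6139] 0.6124546964583522 0.0 [-0.0229  0.9509  0.0228]
```

>>> move_arm(
  increments="2 -3.3 -15 0 0 -0.6 100;2 -3.3 -25 0 0 0 100;0 0 -25 0 0 0 100;0 0 -15 0 0 0 100;0 0 -8 0 0 0 100;0 0 -2 0 0 0 100;0 0 0 0 0 0 100;0 0 0 0 0 0 100",
)

```text
time: 4.42
position: [0.5476, 0.0396, 0.0344]
tool_rot: [1.389, 2.815, 0.003]
ft_force: [1.2, 0.0, 0.2]
grip_width: 0.609
grip_force: 0.0
```

>>> move_arm(
  increments="0 0 0 0 0 0 150;0 0 0 0 0 0 200;0 0 0 0 0 0 255;0 0 0 0 0 0 255;0 0 0 0 0 0 255;0 0 0 0 0 0 255;0 0 0 0 0 0 255;0 0 0 0 0 0 255",
  grip_force=20,
)

```text
time: 5.08
position: [0.5464, 0.0389, 0.0326]
tool_rot: [1.392, 2.816, 0.0]
ft_force: [-0.3, -0.1, 0.0]
grip_width: 0.159
grip_force: 20.0
```

```bash
python3 st.py
```

```text
5.0833 [0.5464 0.0389 0.0326] yaw_y 37.405107887937895 z [ 0.0004  0.0001 -1.    ] q [-0.545   0.3011  0.4858  1.9257 -0.1706  0.9545  0.6741] 0.1587998627935891 19.99998257495463 [-0.3308 -0.0822  0.0351]
```

>>> move_arm(
  increments="-0.7 0.5 0 0 0 -3 255;-0.7 0.5 0 0 0 -5 255;0 0 0 0 0 -6 255;0 0 0 0 0 -6 255;0 0 0 0 0 -6 255;0 0 0 0 0 -6 255;0 0 0 0 0 -6 255;0 0 0 0 0 -6 255",
)

```text
time: 5.75
position: [0.546, 0.0389, 0.0326]
tool_rot: [2.349, 2.082, 0.002]
ft_force: [2.5, -1.2, -3.1]
grip_width: 0.16
grip_force: 20.0
```

>>> move_arm(
  increments="0 0 0 0 0 -6 255;0 0 0 0 0 -6 255;0 0 0 0 0 -6 255;0 0 0 0 0 -4 255;0 0 0 0 0 -2 255;0 0 0 0 0 0 255;0 0 0 0 0 0 255;0 0 0 0 0 0 255",
)

```text
time: 6.42
position: [0.5459, 0.0389, 0.0326]
tool_rot: [2.726, 1.556, 0.002]
ft_force: [5.2, -2.5, -5.2]
grip_width: 0.161
grip_force: 20.0
```

```bash
python3 st.py
python3 - <<'E'
from ptr import *
p=ctrl.get_image("top"); save("t2.png",cv2.resize(p["frame"][220:335,325:490],None,fx=3,fy=3,interpolation=cv2.INTER_CUBIC))
try: ptr(p["frame"],p)
except Exception as e: print(e)
E
```

```text
6.4167 [0.5459 0.0389 0.0326] yaw_y -30.560330662898703 z [ 0.0025 -0.0013 -1.    ] q [-0.7185  0.3313  0.6894  1.9339 -0.2534  0.961  -0.4431] 0.16082006380327338 19.999173295218498 [ 5.2261 -2.4982 -5.2193]
Weights sum to zero, can't be normalizedptr.py:10: RuntimeWarning: Mean of empty slice.
  pv=O.mean(0); G=G[:]; gm=np.average(G,axis=0,weights=gw)
  ret = ret.dtype.type(ret / rcount)
```

The gripper hides the scale, so I'll release, lift and move off towards the straightedge, then check.

>>> move_arm(
  increments="0 0 0 0 0 0 100;0 0 0 0 0 0 100;0 0 0 0 0 0 100;0 0 0 0 0 0 100;0 0 10 0 0 0 100;0 0 25 0 0 0 100;0 0 35 0 0 0 100;-6 20 30 0 0 0 100",
)

```text
time: 7.13
position: [0.5395, 0.0551, 0.1349]
tool_rot: [2.731, 1.546, -0.001]
ft_force: [0.5, 0.3, 0.7]
grip_width: 0.591
grip_force: 0.0
```

>>> move_arm(
  increments="-10 36 10 0 0 3 100;-10 36 0 0 0 4 100;-10 36 0 0 0 4 100;-10 36 0 0 0 4 100;-10 34 0 0 0 1 100;-4 0 0 0 0 0 100;0 0 0 0 0 0 100;0 0 0 0 0 0 100",
)

```text
time: 7.8
position: [0.4849, 0.2373, 0.1431]
tool_rot: [2.485, 1.921, 0.0]
ft_force: [0.8, -1.0, 0.5]
grip_width: 0.607
grip_force: 0.0
```

```bash
python3 st.py
python3 - <<'E'
from ptr import *
p=ctrl.get_image("top"); save("t3.png",cv2.resize(p["frame"][220:335,205:490],None,fx=2.8,fy=2.8,interpolation=cv2.INTER_CUBIC))
try: ptr(p["frame"],p)
except Exception as e: print(e)
E
```

```text
7.8 [0.4849 0.2373 0.1431] yaw_y -14.586514620415691 z [ 0.0005 -0.0003 -1.    ] q [-1.0227  0.1513  0.567   1.8468 -0.0876  1.168  -0.681 ] 0.6065475061255292 0.0 [ 0.8094 -0.9563  0.4657]
pivot [ 0.58456143 -0.02405367] green [ 0.59254413 -0.087878  ] 0.0643216097247209 38 red [ 0.58968241 -0.05716055] 35 40 ang ptr -1.4173325529803025 fit -1.4191321139706146 green -1.446369464895499 need -0.029036911915196528 => knob -0.058073823830393057
```

View pics/t3.png

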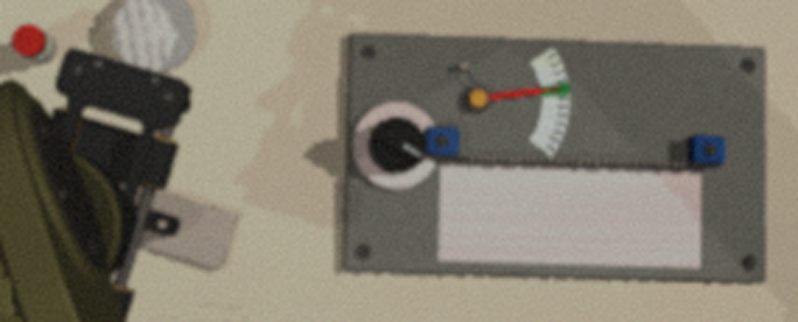

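The pointer now stands on the middle of the green band: tip at crop (560,90), green at (563,90). Next I'll grasp the straightedge.

>>> move_arm(
  increments="1 0.3 -15 0 0 0 100;0 0 -30 0 0 0 100;0 0 -30 0 0 0 100;0 0 -28 0 0 0 100;0 0 -16 0 0 0 100;0 0 -8 0 0 0 100;0 0 -2 0 0 0 100;0 0 0 0 0 0 100",
)

```text
time: 8.52
position: [0.4866, 0.2372, 0.0139]
tool_rot: [2.487, 1.919, 0.0]
ft_force: [-0.2, 0.7, -0.2]
grip_width: 0.607
grip_force: 0.0
```

>>> move_arm(
  increments="0 0 0 0 0 0 150;0 0 0 0 0 0 200;0 0 0 0 0 0 255;0 0 0 0 0 0 255;0 0 0 0 0 0 255;0 0 0 0 0 0 255;0 0 0 0 0 0 255;0 0 0 0 0 0 255",
  grip_force=30,
)

```text
time: 9.18
position: [0.4864, 0.2382, 0.0138]
tool_rot: [2.485, 1.921, 0.002]
ft_force: [1.1, -0.3, 1.0]
grip_width: 0.16
grip_force: 30.0
```

```bash
python3 st.py
```

```text
9.1833 [0.4864 0.2382 0.0138] yaw_y -14.599070697314875 z [ 0.0012  0.0002 -1.    ] q [-0.9741  0.3237  0.5365  1.9546 -0.2061  0.9155 -0.589 ] 0.1595064605166182 29.992087818682194 [ 1.112  -0.3027  0.9546]
```

Low fingers would overlap the blade's teeth at z 27 mm, so I'll regrip about 6 mm higher.

>>> move_arm(
  increments="0 0 0 0 0 0 190;0 0 0 0 0 0 190;0 0 3 0 0 0 190;0 0 3 0 0 0 190;0 0 0 0 0 0 190;0 0 0 0 0 0 255;0 0 0 0 0 0 255;0 0 0 0 0 0 255",
  grip_force=40,
)

```text
time: 9.85
position: [0.486, 0.2382, 0.0197]
tool_rot: [2.485, 1.921, 0.001]
ft_force: [0.7, 0.0, 1.2]
grip_width: 0.157
grip_force: 40.0
```

>>> move_arm(
  increments="0 0 0 0 0 0 255;0 0 0 0 0 0 255;0 0 5 0 0 0 255;0 0 15 0 0 0 255;0 0 25 0 0 0 255;0 0 25 0 0 0 255;0 0 10 0 0 0 255;0 0 0 0 0 0 255",
)

```text
time: 10.52
position: [0.4872, 0.239, 0.1018]
tool_rot: [-2.485, -1.921, -0.007]
ft_force: [0.9, -0.2, -4.3]
grip_width: 0.158
grip_force: 40.0
```

```bash
python3 st.py
```

```text
10.5167 [0.4872 0.239  0.1018] yaw_y -14.59207051222656 z [ 0.0033  0.0028 -1.    ] q [-1.013   0.2011  0.5659  1.8871 -0.1227  1.083  -0.6536] 0.1579383287088164 39.99856173992157 [ 0.8555 -0.2175 -4.3257]
```

>>> move_arm(
  increments="0 -15 0 0 0 0 255;1 -30 0 0 0 2 255;1 -36 0 0 0 2 255;1 -38 0 0 0 2 255;1 -38 0 0 0 2 255;1 -38 0 0 0 2 255;1 -38 0 0 0 2 255;1 -38 0 0 0 2 255",
)

```text
time: 11.18
position: [0.4905, -0.0352, 0.0977]
tool_rot: [-2.23, -2.21, 0.004]
ft_force: [1.0, -0.7, -4.7]
grip_width: 0.153
grip_force: 40.0
```

>>> move_arm(
  increments="1 -36 0 0 0 0.4 255;2 -20 0 0 0 0 255;0 -8 0 0 0 0 255;0 0 0 0 0 0 255;0 0 0 0 0 0 255;0 0 0 0 0 0 255;0 0 0 0 0 0 255;0 0 0 0 0 0 255",
)

```text
time: 11.85
position: [0.4958, -0.0952, 0.0993]
tool_rot: [-2.222, -2.22, -0.0]
ft_force: [-0.6, -0.5, -3.4]
grip_width: 0.158
grip_force: 40.0
```

```bash
python3 st.py;  python3 - <<'E'
from h import *
p=ctrl.get_image("wrist"); save("w2.png",p["frame"]); np.save("w2.npy",p,allow_pickle=True)
E
```

```text
11.85 [ 0.4958 -0.0952  0.0993] yaw_y -0.03243991369020997 z [-0.0004  0.0004 -1.    ] q [-0.6111  0.1362  0.8049  1.9788 -0.1121  1.0713  0.2425] 0.1579466879139723 39.99855637550354 [-0.561  -0.494  -3.3646]
```

View pics/w2.png

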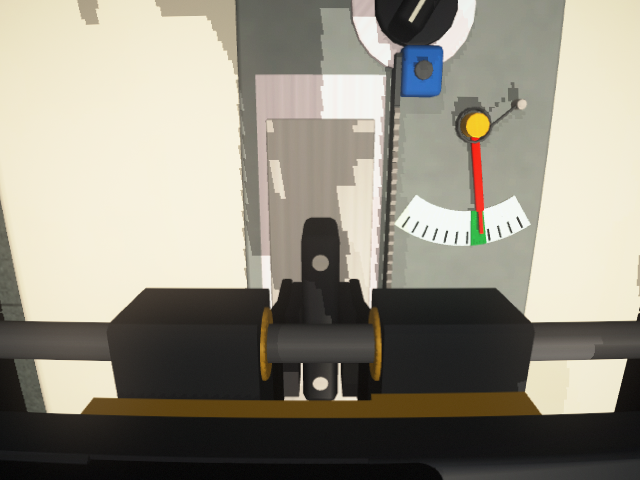

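The bar hangs level over the bed with its front-right corner at (376,120). The pointer tip is in the green band at (480,230). I'll check yaw and the x-gap.

Run:
```python
from h import *
np.set_printoptions(precision=4,suppress=True)
p=np.load("w2.npy",allow_pickle=True).item()
m=np.zeros((480,640),bool); m[100:280,240:420]=1; C=cloud(p,m)
K=C[(C[:,2]>.075)&(C[:,2]<.1)]; print("z",np.median(K[:,2]))
E=[];F=[]
for y in np.arange(-.07,-.026,.004):
    q=K[(abs(K[:,1]-y)<.003)]
    if len(q)>5: E.append((y,q[:,0].max()));F.append((y,q[:,0].min()))
E=np.array(E);F=np.array(F);print(len(E),np.polyfit(E[:,0],E[:,1],1),np.polyfit(F[:,0],F[:,1],1),E[:,1].mean(),F[:,1].mean(),K[:,1].max())
m[:]=0; m[60:285,375:412]=1; C=cloud(p,m)
K=C[(C[:,2]>.0215)&(C[:,2]<.03)]
E=[]
for y in np.arange(-.06,0,.006):
    q=K[abs(K[:,1]-y)<.003]
    if len(q)>3: E.append((y,q[:,0].min(),q[:,0].max()))
E=np.array(E);print(E,np.polyfit(E[:,0],E[:,1],1))
```

```text
z 0.0878232630888326
12 [-0.0009  0.5167] [-0.0056  0.4725] 0.5167782881061037 0.47278839517669397 -0.01995658161013102
[[-0.06    0.5345  0.5376]
 [-0.054   0.5347  0.5373]
 [-0.048   0.5341  0.537 ]
 [-0.042   0.5341  0.5372]
 [-0.036   0.5343  0.5374]
 [-0.03    0.5342  0.5374]
 [-0.024   0.5343  0.5375]
 [-0.018   0.5343  0.5374]
 [-0.012   0.5342  0.5374]
 [-0.006   0.5345  0.5438]] [-0.0021  0.5342]
```

Aligned within 0.2°, with a 17.5 mm gap. I'll descend to just above the bed, then slide over.

>>> move_arm(
  increments="0 0 -10 0 0 0 255;0 0 -20 0 0 0 255;0 -1 -20 0 0 0 255;0 -1 -12 0 0 0 255;0 0 -5 0 0 0 255;0 0 -1 0 0 0 255;0 0 0 0 0 0 255;0 0 0 0 0 0 255",
)

```text
time: 12.57
position: [0.4967, -0.099, 0.0324]
tool_rot: [2.224, 2.217, 0.002]
ft_force: [-0.5, 0.7, -3.3]
grip_width: 0.16
grip_force: 40.0
```

>>> move_arm(
  increments="4 0 0 0 0 0 255;5 0 0 0 0 0 255;4 0 0 0 0 0 255;1.5 0 0 0 0 0 255;0 0 0 0 0 0 255;0 0 0 0 0 0 255;0 0 0 0 0 0 255;0 0 0 0 0 0 255",
)

```text
time: 13.23
position: [0.51, -0.0989, 0.0315]
tool_rot: [-2.225, -2.217, 0.0]
ft_force: [-0.9, -0.6, -3.8]
grip_width: 0.156
grip_force: 40.0
```

```bash
python3 st.py
```

```text
13.2333 [ 0.51   -0.0989  0.0315] yaw_y -0.2062131930808832 z [-0.0003  0.0001 -1.    ] q [-0.5444  0.2881  0.7722  2.0006 -0.2468  0.9467  0.3494] 0.15554147216404646 39.998579621315 [-0.8744 -0.5953 -3.8131]
```

>>> move_arm(
  increments="0 0 -0.8 0 0 0 255;0 0 -0.8 0 0 0 255;0 0 -0.3 0 0 0 255;0 0 0 0 0 0 255;1 0 0 0 0 0 255;1 0 0 0 0 0 255;0.5 0 0 0 0 0 255;0 0 0 0 0 0 255",
  grip_force=25,
)

```text
time: 13.9
position: [0.5133, -0.0989, 0.0297]
tool_rot: [2.225, 2.217, 0.0]
ft_force: [0.2, -0.5, -4.2]
grip_width: 0.16
grip_force: 25.0
```

>>> move_arm(
  increments="0.4 0 0 0 0 0 255;0.4 0 0 0 0 0 255;0.3 0 0 0 0 0 255;0.3 0 0 0 0 0 255;0 0 0 0 0 0 255;0 0 0 0 0 0 255;0 0 0 0 0 0 255;0 0 0 0 0 0 255",
)

```text
time: 14.57
position: [0.5137, -0.0989, 0.0297]
tool_rot: [-2.225, -2.217, 0.001]
ft_force: [-5.9, -0.0, 3.2]
grip_width: 0.156
grip_force: 25.0
```

```bash
python3 st.py
```

```text
14.5667 [ 0.5137 -0.0989  0.0297] yaw_y -0.197231663426334 z [-0.0011  0.0003 -1.    ] q [-0.5388  0.3     0.7682  1.9926 -0.2559  0.947   0.355 ] 0.156115474182169 25.000092387199402 [-5.9447 -0.0177  3.1582]
```

Contact with the blade (-6 N) and the bed. I'll lower the grip so the bar can align itself, push a little more, then read.

>>> move_arm(
  increments="0 0 0 0 0 0 255;0.4 0 0 0 0 0 255;0.4 0 0 0 0 0 255;0.4 0 0 0 0 0 255;0 0 0 0 0 0 255;0 0 0 0 0 0 255;0 0 0 0 0 0 255;0 0 0 0 0 0 255",
  grip_force=8,
)

```text
time: 15.23
position: [0.5136, -0.0989, 0.0297]
tool_rot: [-2.223, -2.215, 0.003]
ft_force: [-8.2, 0.9, 6.9]
grip_width: 0.159
grip_force: 8.0
```

```bash
python3 st.py
python3 - <<'E'
from h import *
p=ctrl.get_image("wrist"); save("w3.png",p["frame"]); np.save("w3.npy",p,allow_pickle=True)
E
```

```text
15.2333 [ 0.5136 -0.0989  0.0297] yaw_y -0.20986300967555854 z [-0.0037  0.0009 -1.    ] q [-0.5375  0.3023  0.7678  1.9904 -0.2571  0.9503  0.356 ] 0.15940165009656115 8.002609312534332 [-8.2471  0.8661  6.9492]
```

View pics/w3.png

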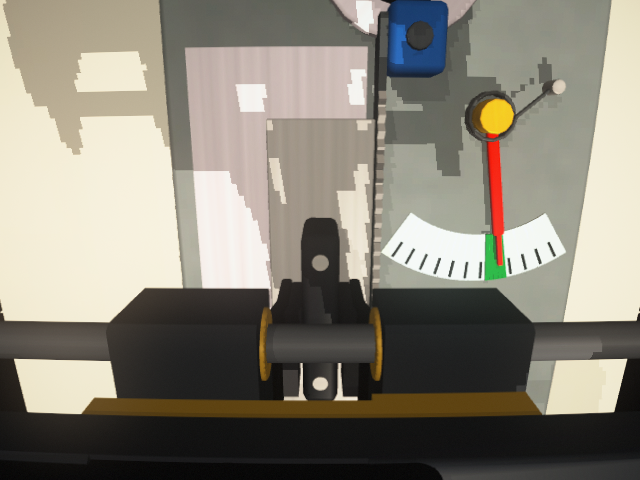

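The bar's right edge lies along the blade at (374,120–285). I'll release gently and rise straight up.

>>> move_arm(
  increments="0 0 0.6 0 0 0 255;0 0 0.2 0 0 0 195;0 0 0 0 0 0 190;0 0 0 0 0 0 190;0 0 0 0 0 0 190;0 0 3 0 0 0 190;0 0 12 0 0 0 190;0 0 25 0 0 0 190",
)

```text
time: 15.95
position: [0.5137, -0.0987, 0.0695]
tool_rot: [-2.224, -2.216, 0.006]
ft_force: [-0.4, -0.6, 0.6]
grip_width: 0.251
grip_force: 0.0
```

>>> move_arm(
  increments="0 0 30 0 0 0 190;0 0 35 0 0 0 190;-10 0 30 0 0 0 190;-25 0 20 0 0 0 190;-15 0 5 0 0 0 190;0 0 0 0 0 0 190;0 0 0 0 0 0 190;0 0 0 0 0 0 190",
)

```text
time: 16.62
position: [0.466, -0.0987, 0.1907]
tool_rot: [2.225, 2.217, 0.002]
ft_force: [-0.0, 0.3, 0.3]
grip_width: 0.255
grip_force: 0.0
```

```bash
python3 st.py
python3 - <<'E'
from h import *
np.set_printoptions(precision=4,suppress=True)
p=ctrl.get_image("wrist"); save("w4.png",p["frame"]); np.save("w4.npy",p,allow_pickle=True)
C=cloud(p,np.ones((480,640),bool))
K=C[(C[:,2]>.0145)&(C[:,2]<.021)&(C[:,0]>.45)&(C[:,0]<.533)&(C[:,1]<.01)]
print("bar",len(K),np.median(K[:,2]),cv2.minAreaRect((K[:,:2]*1000).astype(np.float32)))
B=C[(C[:,2]>.0235)&(C[:,2]<.03)&(abs(C[:,0]-.535)<.004)]
for y in np.arange(-.17,0,.01):
    q=K[abs(K[:,1]-y)<.004]; b=B[abs(B[:,1]-y)<.004]
    if len(q)>5: print(round(y,3),q[:,0].min(),len(b)>3 and b[:,0].min())
E
```

```text
16.6167 [ 0.466  -0.0987  0.1907] yaw_y -0.18693641851985948 z [ 0.0012  0.0004 -1.    ] q [-0.6714 -0.0786  0.7993  1.9348  0.0585  1.2609  0.1054] 0.25523744753160243 0.0 [-0.0244  0.2714  0.2745]
bar 6802 0.01805758140222477 ((511.7119140625, -82.21415710449219), (183.9627227783203, 42.644039154052734), 89.90819549560547)
-0.17 0.5111097425378852 False
-0.16 0.49033575744098773 0.5335242624673301
-0.15 0.49027641051119153 0.533481285740247
-0.14 0.4907335764639229 0.5334551982918315
-0.13 0.4905358369496057 0.534333316619007
-0.12 0.49042104920077606 0.5344704265373967
-0.11 0.49038029266850297 0.5338022949573868
-0.1 0.49082456722966133 0.5335368906143674
-0.09 0.49067239176298216 0.5340508432755859
-0.08 0.4905063137909952 0.533494661075334
-0.07 0.49046985174104657 0.5337280034144087
-0.06 0.49093457034216986 0.5337353114858004
-0.05 0.49078654175221537 0.5338217560673562
-0.04 0.4906960315847205 0.5339829820384098
-0.03 0.4906951774916444 0.5342057729850224
-0.02 0.4911902233017002 0.5343673110216963
```

View pics/w4.png

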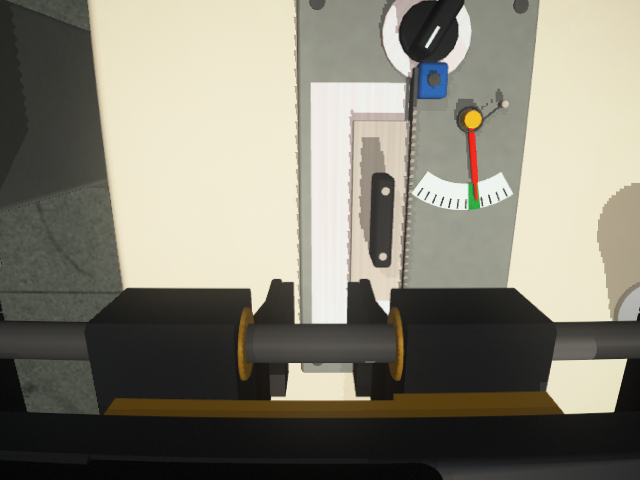

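The bar lies flat (top at z 18 mm), flush along the blade and centred. The pointer at (475,195) is in the green band and the gripper is clear, so I'll hand it in.

```bash
python3 -c "
from bench import ctrl; print(ctrl.close_job())"
```

```text
the job is handed in; nothing more can be done
None
```

I handed the job in at about 17 s of the 51 s: the pointer is in the green band, and the straightedge lies flat and flush against the blade's open side within measurement (under 1 mm), about midway along it; the arm never went near the beaker, jar, petri dish or vial.

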